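Take the tension off a stone grinder's rollers

TASK

The rollers of the tabletop stone grinder are about to come out. Lift the grinder's domed lid off by its knob and set it down flat in the middle of the chopping board, then push the sprung tension arm on the roller yoke back past its ratchet click, all the way to its stop, and keep it pressed there: finish while still holding it fully back, with the lid left on the board and the things around not knocked about.

Things in the scene. Friction and masses are not known exactly. Their poses are not given: they have to be found in the camera images.
- grinder: tabletop stone grinder, fixed: white base 230 mm across, 68 mm high, black dial at its front (own -x, turned up to 52 degrees from the robot); open steel drum 160 mm across, rim 165 mm above the worktop. Origin: underside centre, on the drum's axis, z up. A steel yoke plate over the rollers (top at 157 mm) carries the arm, its coil spring, the pawl and two stop studs up to 174 mm
- lid: loose steel domed lid, 176 mm across, 60 mm high without its knob, about 0.25 kg, hollow. Origin: centre of its bottom edge, z up. At the start it sits level on the drum's flange, bottom edge 158 mm above the worktop, and covers the tension arm; it must go straight up 50 mm to come free
- lid_knob (a point): centre of the lid's round black knob (30 mm across, 19 mm high, on a 20 mm neck), 80 mm above the lid's bottom edge; the knob's top is at 90 mm, the lid's flat top at 60 mm
- board: heavy wooden chopping board that does not move, 180 (own x) by 210 (own y) by 16 mm thick, its top clear. Origin: centre of its underside. Board and grinder stand side by side, either one on the left
- tension_angle (a joint): angle of the sprung arm about a vertical axis, rad: 0 at rest, 0.86 at its stop; growing turns it clockwise seen from above. Just past 0.6 a sprung pawl clicks in behind a tooth: let go beyond that, the arm springs back only to 0.60 (before it, to 0). The spring takes about 5 N at the tab near 0, 9 N near the stop
- tension_arm: steel tension arm, a bar 14 mm wide with a black upright finger tab at its free end. Origin: on its pivot axis, 157 mm above the worktop; own x along the arm, z up
- pivot_axis (a point): point on the arm's vertical pivot axis, 185 mm above the worktop, 42 mm from the drum's axis toward the grinder's own -y. The pivot post reaches to 192 mm above the worktop
- tension_tab (a point): black upright finger tab at the arm's free end, 86 mm from the pivot axis: 24 mm along the arm (own x, away from the pivot), 10 mm thick (own y), flat upright push faces. This point: centre of its underside, 169 mm above the worktop (the arm's top face); its top is at 198 mm. It starts at the grinder's front left and is pushed to the grinder's back (own -y of the tab), round the pivot
- tumbler: steel tumbler, upside down, 68 mm across, 92 mm high; leave alone
- fork: steel fork lying flat, 204 mm long; leave alone
- tin: food tin, 57 mm across, 72 mm high; leave alone
- bottle: small brown dropper bottle, 33 mm across, 102 mm high; leave alone

How it is judged:
By the outcome, as a careful person would: the job done as asked, in the order asked, and still so for the second after the job is handed in, while the arm keeps its last pose, push and grip.
It also fails if it takes over 59 s, if anything falls off the work surface, if the arm or the gripper's body presses on something with over 40 N, if the wrist force passes 120 N, or if a joint passes its speed limit or range.

ROBOT

A 6-joint arm with a two-finger parallel gripper is mounted at the origin on a cart in front of the work surface, level with it; the furniture and walls round the work are solid. World frame = base frame: x ahead of the robot, y to its left, z up, the work surface at z = 0. Lengths are in m, angles in rad, forces in N, time in s.
With the tool pointing down it reaches from about 0.375 to 0.9 m from the base axis. Payload 3.1 kg.
Tool frame: the origin (TCP) lies between the finger pads; the fingertips stand 17 mm ahead of it and the grasp point (between the pads) lies 2 mm behind it (robot.nose_length is the distance from the TCP to the fingertips, in m); z points along the fingers, y is the line along which they close (so a half turn about z gives the same grasp; the last joint's range is limited). The gripper opens to 87 mm and grips with 3 to 60 N. Pads are 19 mm wide; open, the fingers measure 117 mm over their backs; the gripper's body (75 mm by 190 mm) begins 51 mm behind the grasp point.
Start: joints at [-1.357, 0.527, 1.433, -0, 1.181, -0.178], TCP at [0.239, -0.578, 0.24] pointing down, gripper open.
Joint ranges: [-3.08, 3.08], [-0.75, 2.2], [0.22, 2.44], [-1.43, 4.57], [0, 2.65], [-2.85, 2.85]. Speed limits (rad/s): [2.79, 2.79, 3.14, 3.14, 3.14, 3.14].

INTERFACE

Orientations are given as a unit quaternion [x, y, z, w].
In Python, from rig import robot, cams gives the robot as it stands.
- The arm moves only by the shell command python3 -m pendant 'ROWS' [FORCE]. ROWS is JSON, a list of rows, each an object with "jaw": the opening, from 0 (shut) to 1 (fully open); "linear": the shift along the tool's x, y, z in cm, a list of three; "twist": the turn about the tool's z in degrees. A call has 1 to 12 rows; each row shifts and turns the commanded pose from where the row before left it, along the tool's axes as they then stand; what a row does not reach is not made up. A row lasts 1/12 s, in which the tool goes at most 41.7 mm and 7.16 degrees, less where a joint would pass 70% of its speed; a pose out of reach is approached as far as the arm can. A call is refused whole if a number of a shift passes 4.17 or a number of a turn 7.16, either way. A call with a gripper value outside its range is refused whole. The fingers move at their own pace and stop on an object; FORCE is the grip in N (left out, the last holds). Time passes only in rows, so rows that do not move let the fingers close. It gives the time, the measured TCP pose, the force, the opening and the grip force at its end, in the units of the state.
- robot.get_obs(): the state, without advancing time (a new reading comes with each control period).
- cams.camera(name): name is "side" or "top"; returns a dict with "color" (480x640x3 uint8, blue, green, red), "depth" (480x640 float32, m along the optical axis (not along the pixel's ray), 0 where there is no reading), "fov_y" (degrees; the focal length in pixels is half the picture's height over the tangent of half this angle, whatever the lens; pixels are square), "cx", "cy" (the principal point, pixels), "view" (4x4, takes a point from world to camera coordinates). Camera axes: x right, y down, z forward; pixel columns grow to the right and rows downward; lengths in m; the calibration is good to about 2 mm. A picture is of the moment at which its call begins.
- robot.hand_in(): hands the job in; it is judged then, once.
The state is a dict: "time": time; "q": joint angles; "joint_velocities": joint speeds; "joint_torque": joint torques, N m; "position": TCP position; "tool_rot": TCP orientation; "ft_force": force on the tool from outside, world axes, zero at the start; "moment": the same for the moment, N m; "grip_width": finger opening in m; "grip_force": force on a finger pad.
Only numpy, scipy, OpenCV 4.12 (cv2) and the standard library are available. Lean on these libraries where they do the work, as an engineer would, in place of code of your own. Each camera call takes 0.05 s, during which the arm holds its last target. There are 200 camera calls.

## Working session

There is one attempt and no reset: what is moved stays moved. The work goes in short steps, Python scripts to look and compute and a shell command to move; the robot and the scene stay as the last step left them, time stands still between calls to the robot, and variables do not carry over. Pictures are saved under pics/ and viewed, at most 10 in all, crops included, and the job is handed in when it is done.

```bash
mkdir -p pics; ls
cat > h.py <<'E'
import numpy as np,cv2
from rig import robot,cams
from scipy.spatial.transform import Rotation as R
def shot(n,name):
    c=cams.camera(n); cv2.imwrite(f'pics/{name}.png',c['color']); np.savez(f'pics/{name}.npz',**c); return c
def load(name): return dict(np.load(f'pics/{name}.npz'))
def ray(c,u,v):
    f=240/np.tan(np.radians(float(c['fov_y']))/2); V=c['view']
    d=np.array([(u-c['cx'])/f,(v-c['cy'])/f,1.]); Rm=V[:3,:3]
    return -Rm.T@V[:3,3], Rm.T@d
def onz(c,u,v,z):
    o,d=ray(c,u,v); return o+d*(z-o[2])/d[2]
def px(c,p):
    f=240/np.tan(np.radians(float(c['fov_y']))/2); q=c['view']@np.append(p,1); return f*q[0]/q[2]+c['cx'],f*q[1]/q[2]+c['cy']
def cloud(c):
    f=240/np.tan(np.radians(float(c['fov_y']))/2); v,u=np.mgrid[:480,:640]; z=c['depth']
    P=np.stack([(u-c['cx'])/f*z,(v-c['cy'])/f*z,z],-1); V=c['view']
    return (P-V[:3,3])@V[:3,:3]
E
python3 - <<'E'
from h import *
for n in('top','side'):
    c=shot(n,n+'0'); print(n,c['fov_y'],c['view'].round(3).tolist())
o=robot.get_obs();print(o)
E
```

```text
pics
top 42.81781111623938 [[-0.003, -1.0, 0.008, -0.006], [-0.992, 0.002, -0.127, 0.555], [0.127, -0.009, -0.992, 1.474], [0.0, 0.0, 0.0, 1.0]]
side 56.79261512419822 [[-0.996, -0.092, 0.018, 0.539], [-0.065, 0.534, -0.843, 0.165], [0.068, -0.841, -0.537, 0.957], [0.0, 0.0, 0.0, 1.0]]
{'time': 0.1, 'q': array([-1.35745688e+00,  5.28378894e-01,  1.43377525e+00, -5.65731301e-05,
        1.18143428e+00, -1.78500831e-01]), 'joint_velocities': array([ 0.00018949, -0.00099684, -0.00237182,  0.00111452,  0.00014624,
        0.00016274]), 'joint_torque': array([ 2.07163116e-04, -4.40985775e+01, -1.77150965e+01,  6.34917570e-02,
        5.33690164e-02, -4.99962380e-05]), 'position': array([ 0.23855605, -0.57698916,  0.23866563]), 'tool_rot': array([ 9.80866378e-01,  1.94679615e-01, -4.35363269e-05, -9.97282541e-04]), 'ft_force': array([-0.08937153,  0.45240846, -0.34476149]), 'moment': array([ 0.00967848, -0.00773039, -0.05652864]), 'grip_force': 0.0, 'grip_width': 0.08689480918134253}
```

View pics/top0.png

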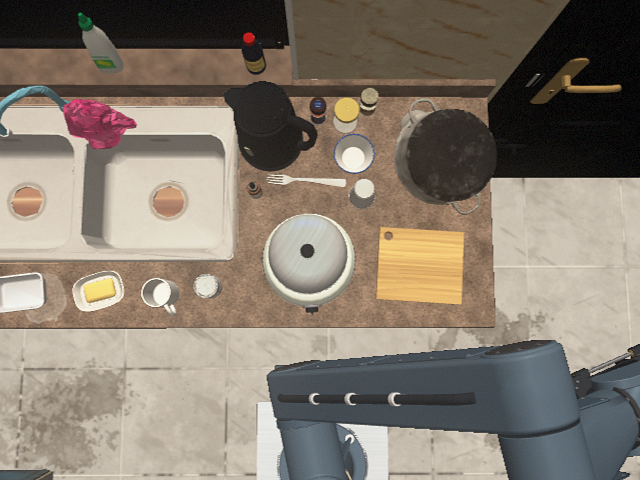

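View pics/side0.png

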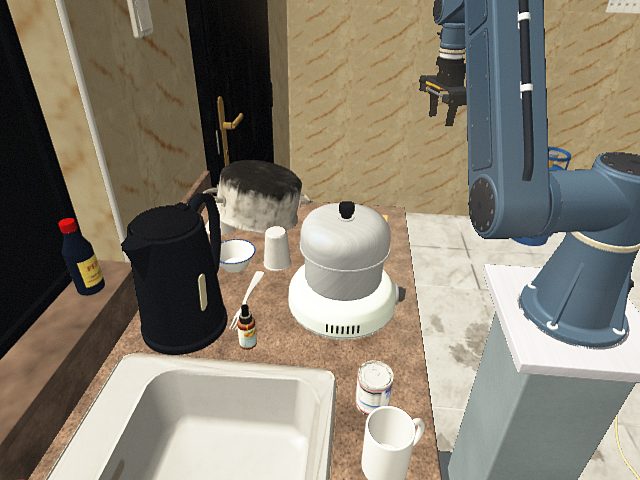

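The top view shows the lid knob at (307,250), the dial at (312,309), the board centre near (420,265), the tumbler at (362,192), the fork at (305,181), the bottle at (254,188) and the tin at (206,286). The side view shows the knob at (347,209).

Run:
```python
from h import *
c=load('top0'); s=load('side0')
g=c['color'].max(2)
def cent(c,u0,u1,v0,v1,th=60):
    m=np.zeros((480,640),np.uint8); m[v0:v1,u0:u1]=(c['color'].max(2)[v0:v1,u0:u1]<th)
    n,l,st,ce=cv2.connectedComponentsWithStats(m); k=1+np.argmax(st[1:,4]); return ce[k],st[k]
k,st=cent(c,290,325,235,268); print('knob top px',k,st, onz(c,*k,.248))
ks,st=cent(s,330,365,195,222); print('knob side',ks,st)
o1,d1=ray(c,*k);o2,d2=ray(s,*ks)
A=np.c_[d1,-d2];t=np.linalg.lstsq(A,o2-o1,rcond=None)[0];print('tri',o1+d1*t[0],o2+d2*t[1])
d,st=cent(c,300,325,303,318); print('dial',d,st,onz(c,*d,.034))
hsv=cv2.cvtColor(c['color'],cv2.COLOR_BGR2HSV)
m=cv2.inRange(hsv,(12,90,120),(28,255,255)); m[:, :370]=0;m[:,475:]=0;m[:215]=0;m[315:]=0
cn=max(cv2.findContours(m,0,2)[0],key=cv2.contourArea); cn=cv2.convexHull(cn)
w=np.array([onz(c,*p[0],.016)[:2] for p in cn],np.float32)
r=cv2.minAreaRect(w);print('board',r)
P=cloud(c)
# tall things
for n,(u,v,z) in dict(base=(309,265,.068),tumbler=(362,186,.092),tin=(206,281,.072),bottle=(254,183,.102)).items(): print(n,onz(c,u,v,z))
for u,v in[(307,250),(450,150),(265,100),(362,186),(420,265),(307,235)]: print(u,v,P[v,u])
# base edge: white ring
Q=P.reshape(-1,3); kk=(abs(Q[:,2]-.066)<.006)&(abs(Q[:,1])<.2)&(Q[:,0]<.75)&(Q[:,0]>.35)
print('ring bbox',Q[kk].min(0),Q[kk].max(0),kk.sum())
```

```text
knob top px [305.32258065 251.90322581] [301 244  12  13  31] [0.49060951 0.03538961 0.248     ]
knob side [346.23364486 209.22897196] [339 202  16  17 214]
tri [0.49156055 0.03561606 0.23842126] [0.49537971 0.03547712 0.23879717]
dial [314.59090909 308.90909091] [311 307   7   5  22] [0.37260803 0.01781667 0.034     ]
board ((0.4951333999633789, -0.24972228705883026), (0.23627221584320068, 0.2220105677843094), 86.79026794433594)
base [0.4769227  0.03080721 0.068     ]
tumbler [ 0.66457761 -0.09673819  0.092     ]
tin [0.43912634 0.27576659 0.072     ]
bottle [0.67016192 0.1611066  0.102     ]
307 250 [0.49473436 0.03187629 0.24701063]
450 150 [ 0.73766447 -0.29841564  0.14862843]
265 100 [0.82130822 0.12297011 0.25234301]
362 186 [ 0.66483993 -0.0968267   0.09074648]
420 265 [ 0.47991736 -0.24350277  0.02006473]
307 235 [0.53000249 0.0324405  0.22067269]
ring bbox [ 0.37699499 -0.1999619   0.0600052 ] [0.74983669 0.18551754 0.07196666] 983
```

```bash
python3 -m pendant '[{"jaw":1,"linear":[0,0,-1.5],"twist":5.61},{"jaw":1,"linear":[0,0,-1.5],"twist":5.61},{"jaw":1,"linear":[0,0,-1.5],"twist":5.61},{"jaw":1,"linear":[0,0,-1.5],"twist":5.61},{"jaw":1,"linear":[1.4,-3.3,0],"twist":0},{"jaw":1,"linear":[1.4,-3.3,0],"twist":0},{"jaw":1,"linear":[1.4,-3.3,0],"twist":0},{"jaw":1,"linear":[1.4,-3.3,0],"twist":0},{"jaw":1,"linear":[1.4,-3.3,0],"twist":0},{"jaw":1,"linear":[1.4,-3.3,0],"twist":0},{"jaw":1,"linear":[1.4,-3.3,0],"twist":0},{"jaw":1,"linear":[1.4,-3.3,0],"twist":0}]' 20
python3 - <<'E'
from h import *
c=load('top0')
hsv=cv2.cvtColor(c['color'],cv2.COLOR_BGR2HSV)
m=cv2.inRange(hsv,(12,90,120),(28,255,255)); m[:, :370]=0;m[:,475:]=0;m[:215]=0;m[315:]=0
m=cv2.morphologyEx(m,cv2.MORPH_OPEN,np.ones((9,9)))
cn=max(cv2.findContours(m,0,2)[0],key=cv2.contourArea)
w=np.array([onz(c,*p[0],.016)[:2] for p in cn],np.float32)
print('board',cv2.minAreaRect(w), cv2.minAreaRect(cn))
s=load('side0');print('knob px pred',px(c,[.494,.033,.248]),px(s,[.494,.033,.238]))
E
```

```text
time: 1.1
position: [0.3508, -0.3117, 0.2993]
tool_rot: [1.0, -0.0, -0.0, -0.0]
ft_force: [0.3, -0.3, 0.0]
grip_width: 0.087
grip_force: 0.0
board ((0.48082128167152405, -0.24417386949062347), (0.21465645730495453, 0.1832026243209839), 86.37153625488281) ((420.21246337890625, 265.14447021484375), (86.77487182617188, 73.79031372070312), 2.7927021980285645)
knob px pred (np.float64(306.45714490715966), np.float64(250.30001856536416)) (np.float64(347.0050860677452), np.float64(209.0080244655689))
```

```bash
python3 -m pendant '[{"jaw":1,"linear":[1.43,-3.45,0],"twist":0},{"jaw":1,"linear":[1.43,-3.45,0],"twist":0},{"jaw":1,"linear":[1.43,-3.45,0],"twist":0},{"jaw":1,"linear":[1.43,-3.45,0],"twist":0},{"jaw":1,"linear":[1.43,-3.45,0],"twist":0},{"jaw":1,"linear":[1.43,-3.45,0],"twist":0},{"jaw":1,"linear":[1.43,-3.45,0],"twist":0},{"jaw":1,"linear":[1.43,-3.45,0],"twist":0},{"jaw":1,"linear":[1.43,-3.45,0],"twist":0},{"jaw":1,"linear":[1.43,-3.45,0],"twist":0},{"jaw":1,"linear":[0,0,0],"twist":0}]'
python3 - <<'E'
from h import *
shot('side','side1'); print(robot.get_obs()['position'])
E
```

```text
time: 2.02
position: [0.4951, 0.0369, 0.2994]
tool_rot: [1.0, 0.003, 0.001, -0.002]
ft_force: [0.0, -1.0, -0.2]
grip_width: 0.0867
grip_force: 0.0
[0.49396351 0.03433747 0.29916197]
```

View pics/side1.png

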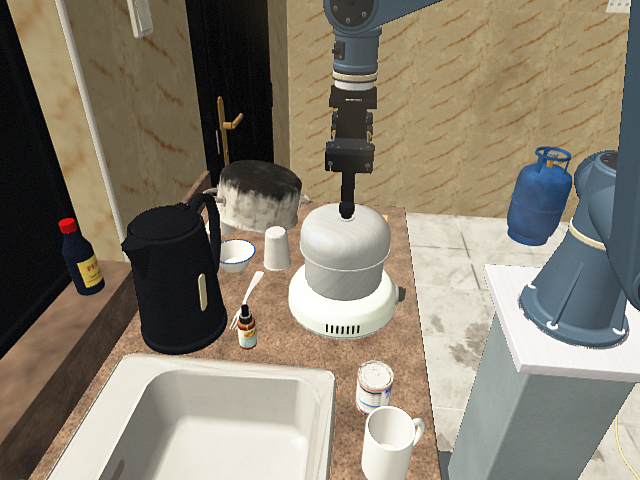

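The gripper stands over the knob in line: the fingertips are at about (347,205) and the lid dome below them.

```bash
python3 -m pendant '[{"jaw":1,"linear":[0,0,1.5],"twist":0},{"jaw":1,"linear":[0,0,1.5],"twist":0},{"jaw":1,"linear":[0,0,1.5],"twist":0},{"jaw":1,"linear":[0,0,0.9],"twist":0},{"jaw":1,"linear":[0,0,0.3],"twist":0},{"jaw":0.2,"linear":[0,0,0],"twist":0},{"jaw":0.2,"linear":[0,0,0],"twist":0},{"jaw":0.2,"linear":[0,0,0],"twist":0},{"jaw":0.2,"linear":[0,0,0],"twist":0},{"jaw":0.2,"linear":[0,0,0],"twist":0},{"jaw":0.2,"linear":[0,0,0],"twist":0},{"jaw":0.2,"linear":[0,0,0],"twist":0}]' 25
```

```text
time: 3.07
position: [0.4937, 0.0315, 0.2429]
tool_rot: [1.0, 0.0, 0.0, 0.0]
ft_force: [-0.2, -0.0, 0.2]
grip_width: 0.0481
grip_force: 0.0
```

```bash
python3 -m pendant '[{"jaw":0.2,"linear":[0,0,0],"twist":0},{"jaw":0.2,"linear":[0,0,0],"twist":0},{"jaw":0.2,"linear":[0,0,0],"twist":0},{"jaw":0.2,"linear":[0,0,0],"twist":0},{"jaw":0.2,"linear":[0,0,0],"twist":0},{"jaw":0.2,"linear":[0,0,0],"twist":0},{"jaw":0.2,"linear":[0,0,0],"twist":0}]' 25
```

```text
time: 3.65
position: [0.4936, 0.0321, 0.2426]
tool_rot: [1.0, -0.0, 0.0, -0.001]
ft_force: [0.2, 4.1, 2.2]
grip_width: 0.029
grip_force: 25.0
```

```bash
python3 -m pendant '[{"jaw":0.2,"linear":[0,0,-0.3],"twist":0},{"jaw":0.2,"linear":[0,0,-0.6],"twist":0},{"jaw":0.2,"linear":[0,0,-0.9],"twist":0},{"jaw":0.2,"linear":[0,0,-1],"twist":0},{"jaw":0.2,"linear":[0,0,-1],"twist":0},{"jaw":0.2,"linear":[0,0,-1],"twist":0},{"jaw":0.2,"linear":[0,0,-1],"twist":0},{"jaw":0.2,"linear":[0,0,-1],"twist":0},{"jaw":0.2,"linear":[0,0,-1],"twist":0},{"jaw":0.2,"linear":[0,0,-0.6],"twist":0},{"jaw":0.2,"linear":[0,0,-0.3],"twist":0},{"jaw":0.2,"linear":[0,0,0],"twist":0}]'
python3 - <<'E'
from h import *
c=shot('side','side2'); shot('top','top2'); print(robot.get_obs()['ft_force'],robot.get_obs()['position'])
E
```

```text
time: 4.65
position: [0.4939, 0.0309, 0.3305]
tool_rot: [1.0, 0.0, 0.001, 0.001]
ft_force: [0.4, -0.0, -2.8]
grip_width: 0.0295
grip_force: 25.0
[ 0.25136822 -0.50737177 -3.18552495] [0.49325031 0.03121601 0.32933914]
```

View pics/side2.png

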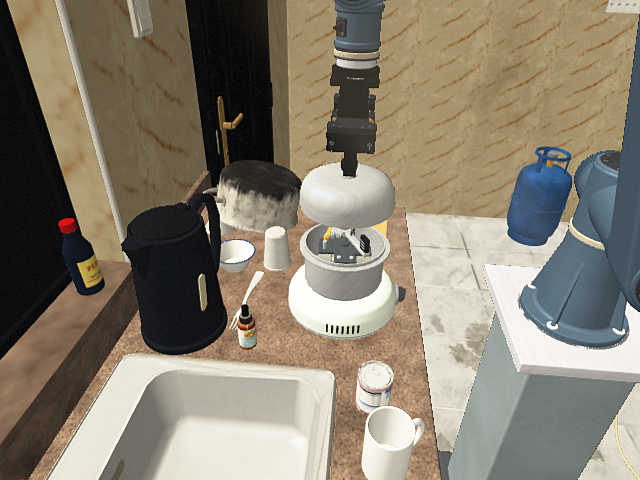

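The lid hangs level from the gripper at (347,195), clear of the drum; the black tension tab shows at (366,243) inside the drum.

```bash
python3 -m pendant '[{"jaw":0.2,"linear":[0,1,0],"twist":0},{"jaw":0.2,"linear":[-0.1,2,0],"twist":0},{"jaw":0.2,"linear":[-0.2,3,0],"twist":0},{"jaw":0.2,"linear":[-0.2,3.5,0],"twist":0},{"jaw":0.2,"linear":[-0.2,3.5,0],"twist":0},{"jaw":0.2,"linear":[-0.2,3.5,0],"twist":0},{"jaw":0.2,"linear":[-0.2,3.5,0],"twist":0},{"jaw":0.2,"linear":[-0.1,3,0],"twist":0},{"jaw":0.2,"linear":[0,2,0],"twist":0},{"jaw":0.2,"linear":[0,1.5,0],"twist":0},{"jaw":0.2,"linear":[0,0.8,0],"twist":0},{"jaw":0.2,"linear":[0,0.2,0],"twist":0}]' && python3 -m pendant '[{"jaw":0.2,"linear":[0,0,1],"twist":0},{"jaw":0.2,"linear":[0,0,2.2],"twist":0},{"jaw":0.2,"linear":[0,0,2.8],"twist":0},{"jaw":0.2,"linear":[0,0,3],"twist":0},{"jaw":0.2,"linear":[0,0,3],"twist":0},{"jaw":0.2,"linear":[0,0,2.8],"twist":0},{"jaw":0.2,"linear":[0,0,2.2],"twist":0},{"jaw":0.2,"linear":[0,0,1.5],"twist":0},{"jaw":0.2,"linear":[0,0,1],"twist":0},{"jaw":0.2,"linear":[0,0,0.5],"twist":0},{"jaw":0.2,"linear":[0,0,0],"twist":0},{"jaw":0.2,"linear":[0,0,0],"twist":0}]'
python3 - <<'E'
from h import *
shot('side','side3'); shot('top','top3')
c=load('top3'); import cv2
a=load('top3')['color'][200:330,240:480]; b=load('side3')['color'][150:330,240:480]
cv2.imwrite('pics/c3.png',np.vstack([cv2.resize(a,(600,325)),cv2.resize(b,(600,275))[:275]]))
# top2 tab
E
```

```text
time: 5.75
position: [0.4814, -0.2449, 0.329]
tool_rot: [1.0, -0.001, -0.0, -0.0]
ft_force: [-0.4, -0.3, -2.3]
grip_width: 0.0291
grip_force: 25.0
time: 6.75
position: [0.4822, -0.2434, 0.13]
tool_rot: [1.0, 0.0, 0.0, 0.0]
ft_force: [0.4, 0.7, -2.7]
grip_width: 0.0293
grip_force: 25.0
```

View pics/c3.png

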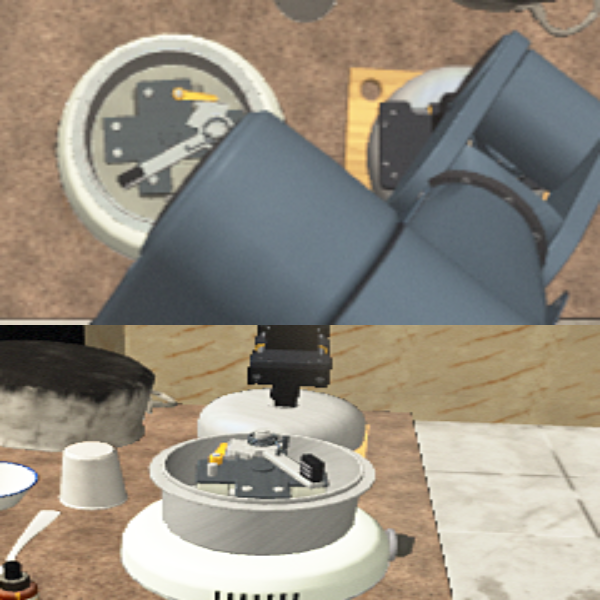

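The lid hovers over the board middle. In the top picture the tab is at about (293,271) and the pivot post at about (326,250).

```bash
python3 -m pendant '[{"jaw":0.2,"linear":[0,0,0.8],"twist":0},{"jaw":0.2,"linear":[0,0,0.7],"twist":0},{"jaw":0.2,"linear":[0,0,0.5],"twist":0},{"jaw":0.2,"linear":[0,0,0.3],"twist":0},{"jaw":0.2,"linear":[0,0,0.3],"twist":0},{"jaw":0.2,"linear":[0,0,0.2],"twist":0},{"jaw":0.2,"linear":[0,0,0],"twist":0},{"jaw":0.2,"linear":[0,0,0],"twist":0}]'
python3 - <<'E'
from h import *
c=load('top3')
tab=onz(c,292.8,270.8,.198); pv=onz(c,326,250,.192)
print('tab',tab,'pivot',pv,np.hypot(*(tab-pv)[:2]),np.degrees(np.arctan2(*(tab-pv)[1::-1])))
# refine tab: dark in small window
m=np.zeros((480,640),np.uint8); m[262:280,283:303]=c['color'][262:280,283:303].max(2)<50
n,l,st,ce=cv2.connectedComponentsWithStats(m);k=1+np.argmax(st[1:,4]);print(ce[k],st[k],onz(c,*ce[k],.198))
s=load('side3'); print(px(s,tab),px(s,pv))
E
```

```text
time: 7.52
position: [0.4816, -0.2436, 0.1014]
tool_rot: [1.0, 0.0, -0.0, -0.0]
ft_force: [-0.4, -0.5, -3.1]
grip_width: 0.0296
grip_force: 25.0
tab [0.45423558 0.06384907 0.198     ] pivot [ 0.5002657  -0.00879686  0.192     ] 0.08600118534712095 122.3592822575896
[296.  268.5] [296 268   1   2   2] [0.45923902 0.05688493 0.198     ]
(np.float64(366.5324638519021), np.float64(237.06624250943804)) (np.float64(343.67441566612314), np.float64(218.778167998022))
```

```bash
python3 -m pendant '[{"jaw":0.2,"linear":[0,0,0.1],"twist":0},{"jaw":0.2,"linear":[0,0,0.1],"twist":0},{"jaw":0.2,"linear":[0,0,0],"twist":0}]'; python3 -m pendant '[{"jaw":0.2,"linear":[0,0,0.1],"twist":0},{"jaw":0.2,"linear":[0,0,0],"twist":0}]'; python3 -m pendant '[{"jaw":0.2,"linear":[0,0,0.1],"twist":0},{"jaw":0.2,"linear":[0,0,0],"twist":0}]'
```

```text
time: 7.77
position: [0.4819, -0.2439, 0.1006]
tool_rot: [1.0, 0.0, 0.0, 0.0]
ft_force: [-1.8, -0.1, 3.5]
grip_width: 0.0295
grip_force: 25.0
time: 7.93
position: [0.482, -0.2439, 0.1005]
tool_rot: [1.0, 0.0, 0.001, 0.001]
ft_force: [-1.9, 1.7, 11.1]
grip_width: 0.029
grip_force: 25.0
time: 8.1
position: [0.4819, -0.2439, 0.1005]
tool_rot: [1.0, 0.0, 0.001, 0.001]
ft_force: [-3.3, 2.9, 17.7]
grip_width: 0.0297
grip_force: 25.0
```

```bash
python3 -m pendant '[{"jaw":0.2,"linear":[0,0,-0.2],"twist":0},{"jaw":0.2,"linear":[0,0,0],"twist":0},{"jaw":0.7,"linear":[0,0,0],"twist":0},{"jaw":0.7,"linear":[0,0,0],"twist":0},{"jaw":0.7,"linear":[0,0,0],"twist":0},{"jaw":0.7,"linear":[0,0,0],"twist":0},{"jaw":0.7,"linear":[0,0,0],"twist":0},{"jaw":0.7,"linear":[0,0,0],"twist":0},{"jaw":0.7,"linear":[0,0,0],"twist":0},{"jaw":0.7,"linear":[0,0,0],"twist":0},{"jaw":0.7,"linear":[0,0,0],"twist":0},{"jaw":0.7,"linear":[0,0,0],"twist":0}]'
```

```text
time: 9.1
position: [0.4816, -0.2436, 0.0995]
tool_rot: [1.0, 0.0, 0.0, 0.0]
ft_force: [0.7, -0.5, -0.7]
grip_width: 0.0608
grip_force: 0.0
```

```bash
python3 -m pendant '[{"jaw":0.7,"linear":[0,0,-0.3],"twist":0},{"jaw":0.7,"linear":[0,0,-0.6],"twist":0},{"jaw":0.7,"linear":[0,0,-1],"twist":0},{"jaw":0.7,"linear":[0,0,-1.6],"twist":0},{"jaw":0.7,"linear":[0,0,-2],"twist":0},{"jaw":0.7,"linear":[0,0,-2],"twist":0},{"jaw":0.7,"linear":[0,0,-2],"twist":0},{"jaw":0.7,"linear":[0,0,-2],"twist":0},{"jaw":0.7,"linear":[0,0,-1.5],"twist":0},{"jaw":0.7,"linear":[0,0,-1],"twist":0}]' && python3 -m pendant '[{"jaw":0,"linear":[-0.47,-2.41,0],"twist":0},{"jaw":0,"linear":[-0.47,-2.41,0],"twist":0},{"jaw":0,"linear":[-0.47,-2.41,0],"twist":0},{"jaw":0,"linear":[-0.47,-2.41,0],"twist":0},{"jaw":0,"linear":[-0.47,-2.41,0],"twist":0},{"jaw":0,"linear":[-0.47,-2.41,0],"twist":0},{"jaw":0,"linear":[-0.47,-2.41,0],"twist":0},{"jaw":0,"linear":[-0.47,-2.41,0],"twist":0},{"jaw":0,"linear":[-0.47,-2.41,0],"twist":0},{"jaw":0,"linear":[-0.47,-2.41,0],"twist":0},{"jaw":0,"linear":[-0.47,-2.41,0],"twist":0},{"jaw":0,"linear":[-0.47,-2.41,0],"twist":0}]' 10 && python3 -m pendant '[{"jaw":0,"linear":[0,0,0],"twist":-6.4},{"jaw":0,"linear":[0,0,0],"twist":-6.5},{"jaw":0,"linear":[0,0,0],"twist":-6.5},{"jaw":0,"linear":[0,0,0],"twist":-6.5},{"jaw":0,"linear":[0,0,0],"twist":-6.5},{"jaw":0,"linear":[0,0,0],"twist":0},{"jaw":0,"linear":[0,0,0],"twist":0}]'
python3 - <<'E'
from h import *
shot('side','side4'); shot('top','top4')
a=load('top4')['color'][200:320,260:480]; b=load('side4')['color'][150:320,250:460]
cv2.imwrite('pics/c4.png',np.vstack([cv2.resize(a,(550,300)),cv2.resize(b,(550,445))[:300]]))
print(robot.get_obs()['position'],robot.get_obs()['q'])
E
```

```text
time: 9.93
position: [0.4823, -0.2441, 0.2425]
tool_rot: [1.0, 0.0, 0.002, 0.001]
ft_force: [0.1, -0.3, -0.3]
grip_width: 0.0613
grip_force: 0.0
time: 10.93
position: [0.4246, 0.0467, 0.24]
tool_rot: [1.0, -0.0, 0.0, 0.0]
ft_force: [-0.1, 0.9, 0.8]
grip_width: 0.0009
grip_force: 0.0
time: 11.52
position: [0.4251, 0.0457, 0.2398]
tool_rot: [0.961, 0.278, 0.0, 0.0]
ft_force: [-0.3, 0.2, -0.1]
grip_width: 0.0004
grip_force: 0.0
[0.42513036 0.04560955 0.23973261] [-1.55744086e-01  2.61998653e-01  1.90340007e+00  7.09096638e-06
  9.76004401e-01  8.51751959e-01]
```

View pics/c4.png

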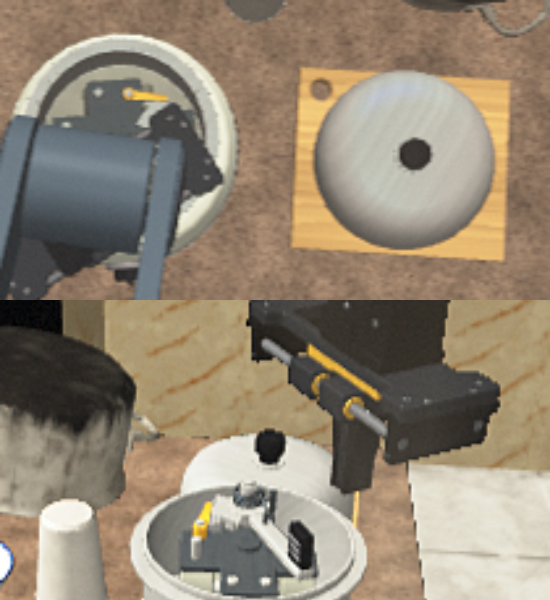

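The lid sits flat and centred on the board (crop (405,160)). The closed fingers stand in front of the tab, which is at crop (300,545).

```bash
python3 -m pendant '[{"jaw":0,"linear":[0,0,1],"twist":0},{"jaw":0,"linear":[0,0,1.5],"twist":0},{"jaw":0,"linear":[0,0,1.3],"twist":0},{"jaw":0,"linear":[0,0,0.7],"twist":0},{"jaw":0,"linear":[0,0,0],"twist":0}]' && python3 -m pendant '[{"jaw":0,"linear":[0.4,0,0],"twist":0},{"jaw":0,"linear":[0.4,0,0],"twist":0},{"jaw":0,"linear":[0.4,0,0],"twist":0},{"jaw":0,"linear":[0.3,0,0],"twist":0},{"jaw":0,"linear":[0.3,0,0],"twist":0},{"jaw":0,"linear":[0,0,0],"twist":0}]'
```

```text
time: 12.03
position: [0.4242, 0.0457, 0.1934]
tool_rot: [0.96, 0.278, -0.002, -0.001]
ft_force: [-0.2, -0.0, 0.3]
grip_width: 0.0008
grip_force: 0.0
time: 12.53
position: [0.4414, 0.0555, 0.1949]
tool_rot: [0.96, 0.279, 0.001, 0.0]
ft_force: [-0.1, -0.3, -0.1]
grip_width: 0.0006
grip_force: 0.0
```

```bash
python3 -m pendant '[{"jaw":0,"linear":[0.38,-0.055,0],"twist":2.5},{"jaw":0,"linear":[0.38,-0.055,0],"twist":2.5},{"jaw":0,"linear":[0.38,-0.055,0],"twist":2.5},{"jaw":0,"linear":[0.38,-0.055,0],"twist":2.5},{"jaw":0,"linear":[0.38,-0.055,0],"twist":2.5},{"jaw":0,"linear":[0.38,-0.055,0],"twist":2.5},{"jaw":0,"linear":[0,0,0],"twist":0}]'
cat > st.py <<'E'
from h import *
o=robot.get_obs(); p=np.array(o['position']); X=R.from_quat(o['tool_rot']).as_matrix()
pv=np.array([.5003,-.0088]); psi=np.degrees(np.arctan2(X[1,0],X[0,0]))
r=(pv-p[:2]); f=o['ft_force']
print('yaw',psi,'theta by yaw',np.radians(32.36-psi),'pivot in tool x,y mm',1e3*r@X[:2,0],1e3*r@X[:2,1],'F tool',f@X,'z',p[2], 'tau',np.radians(1))
E
python3 st.py
```

```text
time: 13.12
position: [0.4571, 0.0678, 0.1944]
tool_rot: [0.988, 0.151, -0.003, 0.0]
ft_force: [-4.6, -4.3, 3.8]
grip_width: 0.0005
grip_force: 2.7
yaw 17.402929787237344 theta by yaw 0.2610501216646771 pivot in tool x,y mm 18.355774540063326 85.98233150402876 F tool [-5.67066732  2.68499008 -3.80785653] z 0.19438237099053782 tau 0.017453292519943295
```

```bash
python3 -m pendant '[{"jaw":0,"linear":[0.4,-0.055,0],"twist":2.5},{"jaw":0,"linear":[0.4,-0.055,0],"twist":2.5},{"jaw":0,"linear":[0.4,-0.055,0],"twist":2.5},{"jaw":0,"linear":[0.4,-0.055,0],"twist":2.5},{"jaw":0,"linear":[0.4,-0.055,0],"twist":2.5},{"jaw":0,"linear":[0.4,-0.055,0],"twist":2.5},{"jaw":0,"linear":[0.4,-0.055,0],"twist":2.5},{"jaw":0,"linear":[0.4,-0.055,0],"twist":2.5},{"jaw":0,"linear":[0.4,-0.055,0],"twist":2.5},{"jaw":0,"linear":[0.4,-0.055,0],"twist":2.5},{"jaw":0,"linear":[0,0,0],"twist":0}]'; python3 st.py
```

```text
time: 14.03
position: [0.4943, 0.078, 0.1941]
tool_rot: [0.998, -0.067, -0.005, 0.0]
ft_force: [-7.6, -0.1, 3.8]
grip_width: 0.0005
grip_force: 3.2
yaw -7.640942789185271 theta by yaw 0.698148155573167 pivot in tool x,y mm 17.44942117059697 85.22927163440887 F tool [-7.50932161  1.1491716  -3.68642158] z 0.1940987667678202 tau 0.017453292519943295
```

```bash
python3 -m pendant '[{"jaw":0,"linear":[0.4,-0.055,0],"twist":2.5},{"jaw":0,"linear":[0.4,-0.055,0],"twist":2.5},{"jaw":0,"linear":[0.4,-0.055,0],"twist":2.5},{"jaw":0,"linear":[0.2,-0.04,0],"twist":1.7},{"jaw":0,"linear":[0,0,0],"twist":0}]'; python3 st.py;  python3 -m pendant '[{"jaw":0,"linear":[0.2,0,0],"twist":0},{"jaw":0,"linear":[0,0,0],"twist":0}]'; python3 st.py
```

```text
time: 14.45
position: [0.5075, 0.0778, 0.194]
tool_rot: [0.989, -0.146, -0.006, 0.001]
ft_force: [-8.4, 0.2, 5.1]
grip_width: 0.0006
grip_force: 4.1
yaw -16.822100102590866 theta by yaw 0.8583895798356516 pivot in tool x,y mm 18.177056346415554 84.94463320062975 F tool [-8.20284142  2.21661418 -4.9857813 ] z 0.19396173032931072 tau 0.017453292519943295
time: 14.62
position: [0.5087, 0.0774, 0.1939]
tool_rot: [0.989, -0.146, -0.006, 0.0]
ft_force: [-9.2, 1.4, 6.2]
grip_width: 0.0005
grip_force: 4.6
yaw -16.788445746953208 theta by yaw 0.8578022005221373 pivot in tool x,y mm 16.818440584563533 84.9747750037114 F tool [-9.25897849  1.30772963 -6.12599083] z 0.1939222380177205 tau 0.017453292519943295
```

```bash
for i in 1 2; do python3 -m pendant '[{"jaw":0,"linear":[0.2,0,0],"twist":0},{"jaw":0,"linear":[0,0,0],"twist":0}]' >/dev/null; python3 st.py; done
```

```text
yaw -16.78896244101071 theta by yaw 0.8578112185346662 pivot in tool x,y mm 15.196615599588142 85.06599119803938 F tool [-9.76855293  1.96068964 -5.61552727] z 0.19389422365090814 tau 0.017453292519943295
yaw -16.793809249041324 theta by yaw 0.8578958112930125 pivot in tool x,y mm 13.354410539156603 85.0630190850808 F tool [-9.33741506  1.89215983 -6.64435319] z 0.19388849334902658 tau 0.017453292519943295
```

```bash
for i in 1 2 3; do python3 -m pendant '[{"jaw":0,"linear":[0.1,0,0],"twist":0},{"jaw":0,"linear":[0,0,0],"twist":0}]' >/dev/null; python3 st.py; done
```

```text
yaw -16.787798621743022 theta by yaw 0.8577909060565468 pivot in tool x,y mm 12.494699595185967 85.07884702189358 F tool [-10.08071442   2.55057041  -7.71864377] z 0.19390459201852997 tau 0.017453292519943295
yaw -16.79397950288988 theta by yaw 0.8578987827832341 pivot in tool x,y mm 11.654197532715958 85.0649829027681 F tool [-11.22056247   1.87274785  -7.38984381] z 0.19389053447572943 tau 0.017453292519943295
yaw -16.796317589476118 theta by yaw 0.8579395900923605 pivot in tool x,y mm 11.583483698054714 85.08317001038144 F tool [-11.95006537   1.29535927  -9.20359795] z 0.1938459063427609 tau 0.017453292519943295
```

```bash
for i in 1 2; do python3 -m pendant '[{"jaw":0,"linear":[0.1,0,0],"twist":0},{"jaw":0,"linear":[0,0,0],"twist":0}]' >/dev/null; python3 st.py; done
python3 - <<'E'
from h import *
shot('side','side5'); shot('top','top5')
a=load('top5')['color'][210:310,260:360]; b=load('side5')['color'][190:300,290:410]
cv2.imwrite('pics/c5.png',np.hstack([cv2.resize(a,(400,400),interpolation=2),cv2.resize(b,(400,400),interpolation=2)]))
E
```

```text
yaw -16.801150738099896 theta by yaw 0.8580239444490837 pivot in tool x,y mm 11.508462713287287 85.07032206042423 F tool [-12.39948985   2.10655446 -10.0677239 ] z 0.1938303635286504 tau 0.017453292519943295
yaw -16.80143373836677 theta by yaw 0.8580288837355247 pivot in tool x,y mm 11.42620987646953 85.0835025289292 F tool [-14.69483039   1.04995162 -10.82046833] z 0.1938123050031881 tau 0.017453292519943295
```

View pics/c5.png

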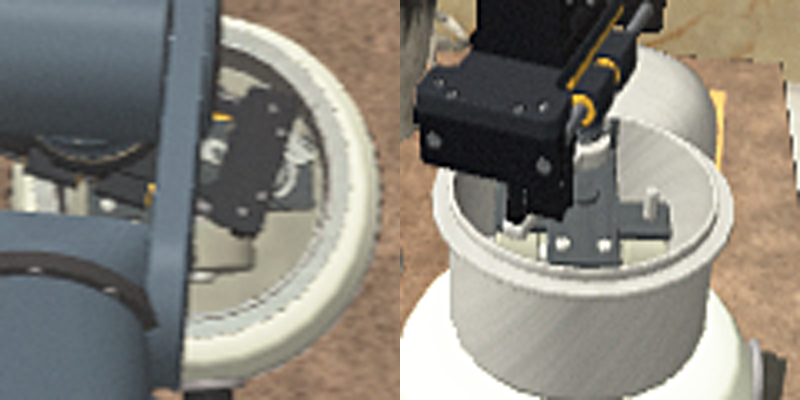

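The fingers now press the tab toward the back of the drum. A further 1 mm command moves them only 0.08 mm while the force climbs from 12 to 15 N, so the arm is against its stop. I'll hold briefly, then check the force, the lid and the other things.

```bash
python3 -m pendant '[{"jaw":0,"linear":[0,0,0],"twist":0},{"jaw":0,"linear":[0,0,0],"twist":0},{"jaw":0,"linear":[0,0,0],"twist":0},{"jaw":0,"linear":[0,0,0],"twist":0},{"jaw":0,"linear":[0,0,0],"twist":0},{"jaw":0,"linear":[0,0,0],"twist":0}]'; python3 st.py
python3 - <<'E'
from h import *
a=load('top0')['color'].astype(int); b=load('top5')['color'].astype(int)
for n,(u,v,w) in dict(tumbler=(362,192,16),fork=(305,181,40),bottle=(254,188,10),tin=(206,286,16)).items():
    print(n, abs(a-b)[v-12:v+12,u-w:u+w].max(2).mean())
P=cloud(load('top5')); k=(abs(P[...,2]-.07)<.012)&(P[...,1]<-.13)&(P[...,1]>-.36)&(P[...,0]<.6)&(P[...,0]>.38)
print('lid top',P[k].mean(0), k.sum())
E
```

```text
time: 16.38
position: [0.5139, 0.076, 0.1938]
tool_rot: [0.989, -0.146, -0.01, 0.0]
ft_force: [-14.0, 3.0, 11.5]
grip_width: 0.0006
grip_force: 7.5
yaw -16.7924288013088 theta by yaw 0.8578717179349283 pivot in tool x,y mm 11.438818022006592 85.09199259970524 F tool [-14.45084629   1.22343474 -11.18574194] z 0.193811766336355 tau 0.017453292519943295
tumbler 3.1263020833333335
fork 2.91875
bottle 6.28125
tin 3.0
lid top [ 0.48076217 -0.24026715  0.07237971] 3445
```

Everything is stable: the hold is firm, the lid is centred and the surroundings are undisturbed.

```bash
python3 -c "
from rig import robot
print(robot.hand_in())"
```

```text
the job is handed in; nothing more can be done
None
```

I set the lid flat in the middle of the board and handed the job in at about 16 s with the tension arm held against its stop at about 14 N; the stop was judged by force and stall, as the gripper hid the tab from view, and the tumbler, fork, bottle and tin had not moved.

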